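# Refit the slicer's spacer, washer and retaining clip

### The arm

A 6-joint arm with a two-finger parallel gripper is mounted at the origin on the work surface. World frame = base frame: x ahead of the robot, y to its left, z up, the work surface at z = 0. Lengths are in m, angles in rad, forces in N, time in s.
With the tool pointing down it reaches from about 0.375 to 0.925 m from the base axis. Payload 5.7 kg.
Tool frame: the origin (TCP) lies between the finger pads; the fingertips stand 25 mm ahead of it and the grasp point (between the pads) lies 6 mm ahead of it; z points along the fingers, y is the line along which they close (so a half turn about z gives the same grasp; the last joint's range is limited). The gripper opens to 88 mm and grips with 3 to 60 N. Pads are 20 mm wide; open, the fingers measure 115 mm over their backs; the gripper's body (75 mm by 178 mm) begins 61 mm behind the grasp point.
Start: joints at [-1.403, 0.359, 1.51, -0, 1.272, -0.115], TCP at [0.167, -0.576, 0.248] pointing down, gripper open.
Joint ranges: [-2.97, 2.97], [-1.01, 2.36], [0.21, 2.38], [-0.96, 4.11], [0.2, 2.71], [-2.98, 2.98]. Speed limits (rad/s): [2.39, 2.39, 3.14, 3.14, 3.14, 3.14].

### API

Orientations are given as a unit quaternion [x, y, z, w].
In Python, from bench import monitor, camera, get_calibration, r gives the robot as it stands.
- The arm moves only by the tool send_rows, never from a script. Its argument "plan" is a list of rows, each a list of 7 numbers: the opening, from 0 (shut) to 1 (fully open), then the shift along the tool's x, y, z in mm, then the turn, a rotation vector about the tool's x, y, z in rad. In form: [[grip, tx, ty, tz, rx, ry, rz], ...]. A call has 1 to 20 rows; each row shifts and turns the commanded pose from where the row before left it, along the tool's axes as they then stand; what a row does not reach is not made up. A row lasts 1/12 s, in which the tool goes at most 41.7 mm and 7.16 degrees, less where a joint would pass 70% of its speed; a pose out of reach is approached as far as the arm can. A call is refused whole if a number of a shift passes 41.7 or a number of a turn 0.125, either way. A call with a gripper value outside its range is refused whole. The fingers move at their own pace and stop on an object; "force" is the grip in N (left out, the last holds). Time passes only in rows, so rows that do not move let the fingers close. It gives the time, the measured TCP pose, the force, the opening and the grip force at its end, in the units of the state.
- monitor.observe(): the state, without advancing time (a new reading comes with each control period).
- camera(name): name is "side" or "top"; returns the picture (420x560x3 uint8, red, green, blue); there is no depth.
- get_calibration(name): a dict with "K" (3x3 intrinsics, pixels), "R" (3x3) and "t" (3): a world point X has camera coordinates R X + t. Camera axes: x right, y down, z forward; pixel columns grow to the right and rows downward; lengths in m; the calibration is good to about 2 mm. A picture is of the moment at which its call begins. get_calibration takes no time and is no camera call.
- r.finish_job(): hands the job in; it is judged then, once.
The state is a dict: "time": time; "joint_positions": joint angles; "qd": joint speeds; "joint_torque": joint torques, N m; "tool_pos": TCP position; "orientation": TCP orientation; "contact_force": force on the tool from outside, world axes, zero at the start; "wrist_torque": the same for the moment, N m; "opening": finger opening in m; "grasp_force": force on a finger pad.
Only numpy, scipy, OpenCV 4.12 (cv2) and the standard library are available. Lean on these libraries where they do the work, as an engineer would, in place of code of your own. Each camera call takes 0.05 s, during which the arm holds its last target. There are 200 camera calls.

### The job

The food stall's vegetable slicer is back from washing: slip the blue spacer and then the brass washer over its shaft, lowering each gently (not dropping it), and push them down by feel until the stiff bearing beneath is on its stop. Then slide the fork clip fully home into the neck between washer and shaft head and let go. Never press with more than about 20 N, and leave everything else on the table where it is.

Things in the scene. Friction and masses are not known exactly. Their poses are not given: they have to be found in the camera images.
- slicer: drive of a countertop vegetable slicer, fixed: white square base 112 x 112 mm, 28 mm high, with an upright steel shaft in its middle. Origin on the shaft's axis at table level, z up along the shaft. The shaft's height was set with a screw and is not reported: its tip is somewhere between 99 and 111 mm above the origin. It does not move in use
- shaft_foot (a point): shaft's axis at the top of the base. Down from the tip: a head 13 mm tall, 18 mm in diameter, its upper half a cone narrowing to 9 mm; then a neck 8 mm long, 8 mm in diameter; then 18 mm diameter to the foot. On it rides a captive bearing (44 mm across) with a stiff push fit: it stays put under light parts, slides down at about 5 N, and starts 3 to 6 mm above its firm, slightly elastic stop
- spacer: blue plastic sleeve, 38 mm outside, 21 mm bore, 28 mm high, standing upright. Origin at the centre of its underside, z along its bore. Goes on first, on top of the bearing
- washer: flat brass ring, 42 mm outside, 21 mm bore, 8 mm thick, lying flat. Origin at the centre of its underside, z along its bore. Goes on second, on the spacer; with the bearing pushed down on its stop, the washer's top is level with the lower end of the neck, 8 mm under the head; before that the gap is too small for the clip
- clip: retaining clip: flat steel fork 6 mm thick, 32 mm wide, with an upright orange thumb tab, lying flat, tab up. Origin on its underside where the neck's axis belongs; z up, x towards the slot's open end. Slot 10 mm wide, closed end at x = -5 mm. Goes in from any side, lying on the washer, once the stack is down on its stop (2 mm of play under the head)
- clip_mouth (a point): middle of the fork's open end, on the underside, 17 mm ahead (+x) of the clip's origin. The prongs are full 6 mm thick up to x = +8 mm; from there to the ends (x = 18 mm) they taper on top to 3 mm and splay to a mouth about 15 mm wide (36 mm over all)
- clip_tab (a point): centre of the clip's upright orange tab, at x = -30 mm, 25 mm above the clip's underside. The tab is 18 mm (x) by 12 mm (y) and rises from 6 to 40 mm above the underside; a 16 mm wide stem under it runs to x = -41 mm
- gasket: a plain black rubber ring, 64 mm outside, 42 mm bore, 7 mm thick; not part of the job. Origin at the centre of its underside
- screwdriver: a screwdriver with a red handle lying on the table. Origin at its middle on the underside; it lies along its x axis
- pot: a small steel sauce pot, 64 mm across, 35 mm high. Origin at the centre of its underside
- sauce_yellow: a yellow sauce bottle, 60 mm across, 170 mm high, standing. Origin at the centre of its underside
- sauce_white: a white sauce bottle, 60 mm across, 170 mm high, standing. Origin at the centre of its underside
- spice_jar: an amber jar with a red cap, 56 mm across, 90 mm high, standing. Origin at the centre of its underside

How it is judged:
By the outcome, as a careful person would: the job done as asked, in the order asked, and still so for the second after the job is handed in, with the robot touching nothing.
It also fails if it takes over 72 s, if anything falls off the work surface, if the arm or the gripper's body presses on something with over 40 N, if the wrist force passes 120 N, or if a joint passes its speed limit or range.

## Working session

There is one attempt and no reset: what is moved stays moved. The work goes in short steps, Python scripts to look and compute and a tool call to move; the robot and the scene stay as the last step left them, time stands still between calls to the robot, and variables do not carry over. Pictures are saved under pics/ and viewed, at most 10 in all, crops included, and the job is handed in when it is done.

Besides the shell and the picture viewer there is one more tool, called by a JSON object that holds its "fn" and its "kwargs", one argument or row to a line. send_rows: Moves the arm, as the interface text tells. Its arguments: {"type":"object","properties":{"plan":{"type":"array","items":{"type":"array","items":{"type":"number"}}},"force":{"type":"number"}},"required":["plan"]}

```bash
mkdir -p pics; ls
python3 - <<'E'
from bench import monitor,camera,get_calibration
import cv2,numpy as np
for n in("side","top"):
    im=camera(n); cv2.imwrite(f"pics/{n}0.png",im[:,:,::-1]); c=get_calibration(n)
    print(n,np.round(c["K"],1).tolist(),np.round(c["R"],3).tolist(),np.round(c["t"],3).tolist(), (-np.array(c["R"]).T@c["t"]).round(3))
s=monitor.observe();print(s)
E
```

```text
pics
side [[524.0, 0.0, 278.3], [0.0, 524.0, 212.3], [0.0, 0.0, 1.0]] [[-0.996, -0.085, -0.02], [-0.047, 0.711, -0.701], [0.074, -0.698, -0.713]] [0.574, 0.134, 1.185] [0.491 0.78  0.95 ]
top [[502.0, 0.0, 281.2], [0.0, 502.0, 207.8], [0.0, 0.0, 1.0]] [[0.023, -1.0, 0.014], [-0.983, -0.026, -0.184], [0.184, -0.01, -0.983]] [-0.124, 0.565, 1.146] [ 0.347 -0.098  1.232]
{'time': 0.1, 'joint_positions': array([-1.40309027e+00,  3.59412192e-01,  1.51129487e+00, -1.78189181e-07,
        1.27253590e+00, -1.15122077e-01]), 'qd': array([ 0.00073984, -0.00100741, -0.00387269,  0.00138171,  0.00109443,
       -0.0012596 ]), 'joint_torque': array([ 1.15851121e-04, -5.16355991e+01, -2.71404701e+01,  6.77258545e-02,
        2.76854978e-02, -2.89908121e-05]), 'tool_pos': array([ 0.16732609, -0.5755932 ,  0.24691718]), 'orientation': array([ 9.90017342e-01,  1.40943185e-01, -2.17775899e-05, -8.24868039e-04]), 'contact_force': array([-0.30313668,  0.27957007, -0.83565618]), 'wrist_torque': array([ 0.01258553, -0.00349518, -0.08188261]), 'grasp_force': 0.0, 'opening': 0.0879091920100733}
```

View pics/side0.png

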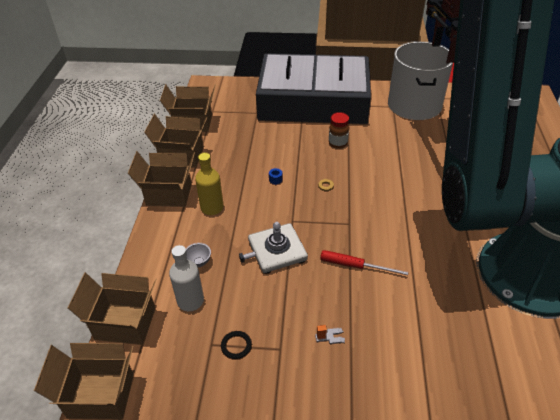

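View pics/top0.png

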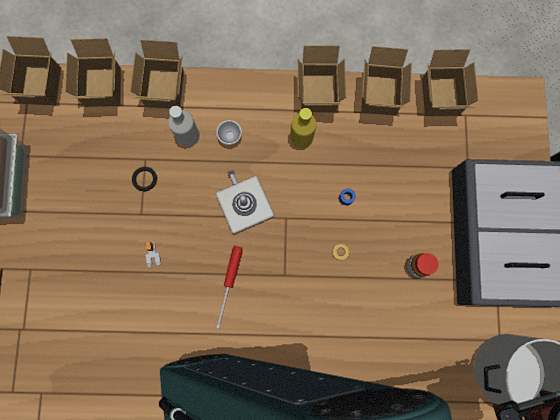

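The side view shows the slicer at (277,245), spacer (275,176), washer (326,185), and the clip at (330,335) with its tab at (322,332). In the top view these are at (244,204), (347,197), (341,252) and (152,255), with the fork opening towards -x. I'll zoom in on each.

Run:
```python
import cv2,numpy as np
s=cv2.imread("pics/side0.png");t=cv2.imread("pics/top0.png")
def c(im,u,v,h,k): return cv2.resize(im[v-h:v+h,u-h:u+h],(k,k),interpolation=cv2.INTER_NEAREST)
a=np.hstack([c(t,244,204,33,300),c(t,152,255,20,250),c(t,347,197,16,250)])if 0 else None
row=lambda im,ps:np.hstack([c(im,u,v,h,260) for u,v,h in ps])
cv2.imwrite("pics/m.png",np.vstack([row(t,[(244,204,32),(152,255,20),(347,197,16)]),row(s,[(277,245,32),(330,335,20),(275,176,16)])]))
```

```text
(no output)
```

View pics/m.png

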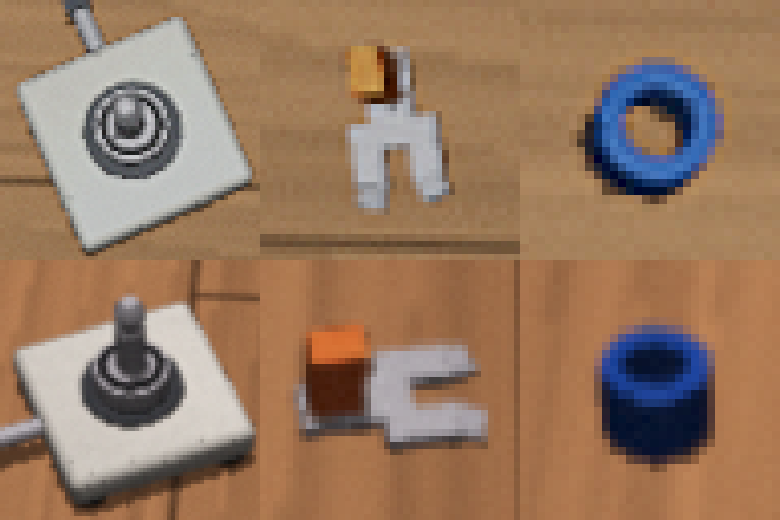

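```bash
cat > h.py <<'E'
import cv2,numpy as np
from bench import get_calibration,monitor,camera
C={n:get_calibration(n) for n in("side","top")}
def ray(n,u,v):
    c=C[n];R=np.array(c["R"]);d=R.T@np.linalg.inv(c["K"])@[u,v,1.];return -R.T@np.array(c["t"]),d/np.linalg.norm(d)
def plane(n,p,z):
    o,d=ray(n,*p);return o+d*(z-o[2])/d[2]
def tri(a,b):
    o,d=ray("side",*a);p,e=ray("top",*b)
    s=np.linalg.lstsq(np.array([d,-e]).T,p-o,rcond=None)[0];x,y=o+s[0]*d,p+s[1]*e
    return (x+y)/2,np.linalg.norm(x-y)
def proj(n,X):
    c=C[n];q=np.array(c["K"])@(np.array(c["R"])@X+c["t"]);return q[:2]/q[2]
def blob(im,box,f):
    u0,v0,u1,v1=box;h=cv2.cvtColor(im[v0:v1,u0:u1],cv2.COLOR_BGR2HSV).astype(int)
    m=f(h[...,0],h[...,1],h[...,2]).astype(np.uint8)
    cs=cv2.findContours(m,cv2.RETR_EXTERNAL,cv2.CHAIN_APPROX_NONE)[0];k=max(cs,key=len)
    return k+np.array([u0,v0]),m
def filled(k):
    M=cv2.moments(cv2.drawContours(np.zeros((420,560),np.uint8),[k],-1,1,-1),True);return np.array([M["m10"],M["m01"]])/M["m00"],M["m00"]
E
python3 - <<'E'
from h import *
I={"side":cv2.imread("pics/side0.png"),"top":cv2.imread("pics/top0.png")}
def rep(name,n,box,f,z):
    k,m=blob(I[n],box,f);c,a=filled(k);print(name,n,c.round(1),"bbox",cv2.boundingRect(k),"->",plane(n,c,z).round(4));return k
rep("spacer_top","top",(330,180,364,214),lambda h,s,v:(abs(h-110)<14)&(s>120)&(v>130),.028)
rep("spacer_top","side",(259,160,291,194),lambda h,s,v:(abs(h-113)<14)&(s>120)&(v>125),.028)
rep("spacer_all","side",(259,160,291,194),lambda h,s,v:(abs(h-113)<14)&(s>120),.014)
rep("spacer_all","top",(330,180,364,214),lambda h,s,v:(abs(h-113)<14)&(s>120),.014)
for n,b in(("top",(325,236,357,268)),("side",(312,172,340,198))):
    x=cv2.cvtColor(I[n][b[1]:b[3],b[0]:b[2]],cv2.COLOR_BGR2HSV);print(x[12:18,::3].tolist()[1][:12])
    rep("washer",n,b,lambda h,s,v:(h>18)&(h<35)&(s>110),.005)
for n,b in(("top",(210,168,280,240)),("side",(245,215,312,272))):
    k=rep("base",n,b,lambda h,s,v:(s<50)&(v>(175 if n=="side" else 165)),.028)
    r=cv2.minAreaRect(k);print(r)
    q=cv2.approxPolyDP(cv2.convexHull(k),6,True)[:,0];P=np.array([plane(n,p,.028) for p in q]);print(P[:,:2].round(3).tolist(),P.mean(0).round(4))
for n,b in(("top",(140,236,172,274)),("side",(308,318,352,352))):
    rep("tab",n,b,lambda h,s,v:((h<16)|(h>175))&(s>190)&(v>200) if n=="side" else (h<22)&(s>150)&(v>190),.04)
    k=rep("fork",n,b,lambda h,s,v:(s<60)&(v>130),.005)
print(tri((276.5,223.3),(243.3,197.6)))
E
```

```text
spacer_top top [347.4 195.6] bbox (341, 189, 14, 14) -> [ 0.6073 -0.2719  0.028 ]
spacer_top side [275.2 172.4] bbox (269, 169, 13, 8) -> [ 0.6075 -0.2707  0.028 ]
spacer_all side [275.2 175.8] bbox (269, 169, 13, 15) -> [ 0.6081 -0.2732  0.014 ]
spacer_all top [346.9 196.5] bbox (340, 189, 15, 16) -> [ 0.6082 -0.2725  0.014 ]
[[15, 118, 155], [15, 118, 153], [13, 115, 149], [23, 121, 196], [18, 126, 146], [14, 115, 159], [13, 118, 119], [23, 126, 193], [15, 118, 138], [15, 114, 154], [15, 114, 157]]
washer top [340.2 251.4] bbox (332, 243, 17, 17) -> [ 0.4719 -0.2574  0.005 ]
[[13, 139, 165], [13, 141, 145], [16, 153, 127], [19, 152, 185], [13, 141, 165], [13, 140, 151], [18, 153, 190], [17, 151, 159], [13, 138, 163], [13, 137, 164]]
washer side [324.8 184. ] bbox (319, 180, 14, 10) -> [ 0.4742 -0.2586  0.005 ]
base top [244.2 204.1] bbox (217, 177, 56, 56) -> [ 0.5795 -0.0194  0.028 ]
((244.24136352539062, 203.8965606689453), (43.33112335205078, 43.85634994506836), 66.80140686035156)
[[0.648, -0.046], [0.554, -0.088], [0.51, 0.005], [0.608, 0.048]] [ 0.5802 -0.0202  0.028 ]
base side [277.1 246.4] bbox (249, 224, 58, 44) -> [ 0.5799 -0.0118  0.028 ]
((277.38995361328125, 244.63302612304688), (35.53535461425781, 49.4238395690918), 73.3007583618164)
[[0.555, -0.085], [0.512, 0.007], [0.604, 0.051], [0.65, -0.043]] [ 0.5801 -0.0175  0.028 ]
tab top [147.3 245.6] bbox (146, 243, 4, 6) -> [0.4709 0.2059 0.04  ]
fork top [152.4 256.7] bbox (145, 242, 16, 25) -> [0.4477 0.2005 0.005 ]
tab side [320.9 327.4] bbox (318, 326, 8, 4) -> [0.4727 0.2055 0.04  ]
fork side [334.3 335. ] bbox (326, 328, 19, 15) -> [0.444  0.1993 0.005 ]
(array([ 0.58106741, -0.02117714,  0.0962091 ]), np.float64(0.000997267433007356))
```

Run:
```python
from h import *
T=np.array([.4718,.2057])
for n,a,b in(("top",(149.4,266.5),(160.2,264.7)),("side",(342.8,330.4),(344.8,340.4))):
    A,B=plane(n,a,.002)[:2],plane(n,b,.002)[:2];m=(A+B)/2;d=m-T
    print(n,A.round(4),B.round(4),m.round(4),"len tab-mouth(47)",np.linalg.norm(d).round(4),"width",np.linalg.norm(A-B).round(4),"yaw",np.degrees(np.arctan2(d[1],d[0])).round(1), "perp yaw",np.degrees(np.arctan2(*(A-B)[::-1])).round(1))
```

```text
top [0.424  0.2067] [0.429  0.1809] [0.4265 0.1938] len tab-mouth(47) 0.0468 width 0.0263 yaw -165.3 perp yaw 100.9
side [0.4265 0.1854] [0.4225 0.2086] [0.4245 0.197 ] len tab-mouth(47) 0.0481 width 0.0236 yaw -169.5 perp yaw -80.1
```

{"fn": "send_rows", "kwargs": {
  "plan": [
    [1,0,0,0,0,0,0.0943],
    [1,0,0,0,0,0,0.0943],
    [1,0,0,0,0,0,0.0943],
    [1,27.5,-19,0,0,0,0],
    [1,27.5,-19,0,0,0,0],
    [1,27.5,-19,0,0,0,0],
    [1,27.5,-19,0,0,0,0],
    [1,27.5,-19,0,0,0,0],
    [1,27.5,-19,0,0,0,0],
    [1,27.5,-19,0,0,0,0],
    [1,27.5,-19,0,0,0,0],
    [1,27.5,-19,0,0,0,0],
    [1,27.5,-19,0,0,0,0],
    [1,27.5,-19,0,0,0,0],
    [1,27.5,-19,0,0,0,0],
    [1,27.5,-19,0,0,0,0],
    [1,27.5,-19,0,0,0,0],
    [1,27.5,-19,0,0,0,0],
    [1,27.5,-19,0,0,0,0]
  ]
}}

```text
time: 1.68
tool_pos: [0.6084, -0.2708, 0.2471]
orientation: [1.0, 0.0, -0.0, -0.0]
contact_force: [-0.1, -0.3, 0.1]
opening: 0.0877
grasp_force: 0.0
```

{"fn": "send_rows", "kwargs": {
  "plan": [
    [1,-0.7,1,36,0,0,0],
    [1,0,0,36,0,0,0],
    [1,0,0,36,0,0,0],
    [1,0,0,36,0,0,0],
    [1,0,0,36,0,0,0],
    [1,0,0,24,0,0,0],
    [1,0,0,10,0,0,0],
    [1,0,0,4,0,0,0],
    [0.2,0,0,0,0,0,0],
    [0.2,0,0,0,0,0,0],
    [0.2,0,0,0,0,0,0],
    [0.2,0,0,0,0,0,0],
    [0.2,0,0,0,0,0,0],
    [0.2,0,0,0,0,0,0],
    [0.2,0,0,0,0,0,0],
    [0.2,0,0,0,0,0,0]
  ],
  "force": 25
}}

```text
time: 3.02
tool_pos: [0.6068, -0.2732, 0.0299]
orientation: [1.0, -0.0, 0.0, 0.0]
contact_force: [-0.3, -0.6, 0.0]
opening: 0.0381
grasp_force: 0.5
```

{"fn": "send_rows", "kwargs": {
  "plan": [
    [0.2,0,0,0,0,0,0],
    [0.2,0,0,0,0,0,0],
    [0.2,0,0,-10,0,0,0],
    [0.2,0,0,-25,0,0,0],
    [0.2,0,0,-30,0,0,0],
    [0.2,0,0,-30,0,0,0],
    [0.2,0,0,-30,0,0,0],
    [0.2,-3,-28,0,0,0,0],
    [0.2,-3,-28,0,0,0,0],
    [0.2,-3,-28,0,0,0,0],
    [0.2,-3,-28,0,0,0,0],
    [0.2,-3,-28,0,0,0,0],
    [0.2,-3,-28,0,0,0,0],
    [0.2,-3,-28,0,0,0,0],
    [0.2,-3,-28,0,0,0,0],
    [0.2,-3,-29,0,0,0,0],
    [0.2,0,0,0,0,0,0],
    [0.2,0,0,0,0,0,0]
  ]
}}

```text
time: 4.52
tool_pos: [0.5794, -0.0187, 0.1551]
orientation: [1.0, 0.001, -0.0, -0.0]
contact_force: [-0.2, -0.2, -0.9]
opening: 0.037
grasp_force: 25.0
```

Run:
```python
from h import *
s=camera("side")[:,:,::-1].copy();t=camera("top")[:,:,::-1].copy()
cv2.imwrite("pics/s1.png",s);cv2.imwrite("pics/t1.png",t)
z=monitor.observe();print(z["tool_pos"],z["grasp_force"])
f=lambda h,s,v:(abs(h-113)<14)&(s>120)
for n,i in(("side",s),("top",t)):
    u,v=proj(n,[.58,-.0195,.14]).astype(int);print(u,v)
    try: k,m=blob(i,(u-40,v-40,u+40,v+40),f);c,a=filled(k);print(n,c,cv2.boundingRect(k),plane(n,c,.139))
    except Exception as e: print(e)
c=lambda im,u,v,h:cv2.resize(im[v-h:v+h,u-h:u+h],(400,400),interpolation=cv2.INTER_NEAREST)
cv2.imwrite("pics/m1.png",np.hstack([c(s,277,215,50),c(t,244,195,50)]))
```

```text
[ 0.58002511 -0.02061837  0.15499871] 24.99968821182847
276 210
side [281.71428571 216.42857143] (281, 215, 3, 4) [ 0.56664504 -0.00192721  0.139     ]
241 194
top [225.5 201. ] (225, 201, 2, 1) [0.56400788 0.01503006 0.139     ]
```

View pics/m1.png

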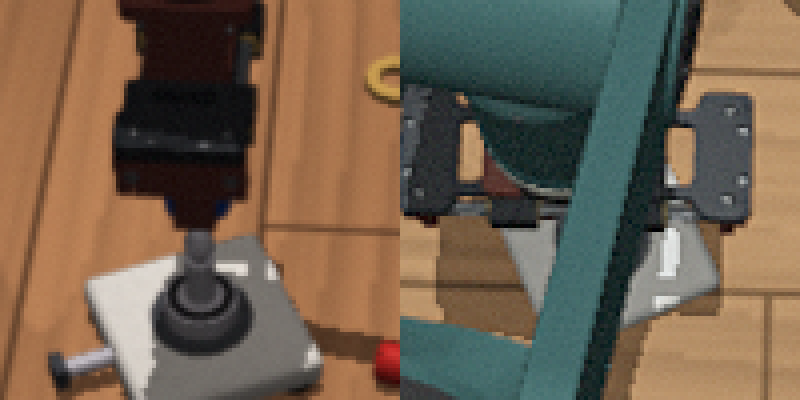

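The spacer is held between the fingers, directly above the shaft (crop x about 199 against 200 for the shaft). Lowering it now.

{"fn": "send_rows", "kwargs": {
  "plan": [
    [0.2,0,0,8,0,0,0],
    [0.2,0,0,4,0,0,0],
    [0.2,0,0,3,0,0,0],
    [0.2,0,0,3,0,0,0],
    [0.2,0,0,3,0,0,0],
    [0.2,0,0,3,0,0,0],
    [0.2,0,0,3,0,0,0],
    [0.2,0,0,0,0,0,0]
  ]
}}

```text
time: 5.28
tool_pos: [0.5794, -0.0202, 0.127]
orientation: [1.0, -0.0, -0.001, -0.0]
contact_force: [-0.1, 0.0, -1.3]
opening: 0.0371
grasp_force: 25.0
```

{"fn": "send_rows", "kwargs": {
  "plan": [
    [0.2,0,0,3,0,0,0],
    [0.2,0,0,3,0,0,0],
    [0.2,0,0,3,0,0,0],
    [0.2,0,0,3,0,0,0],
    [0.2,0,0,3,0,0,0],
    [0.2,0,0,3,0,0,0],
    [0.2,0,0,3,0,0,0],
    [0.2,0,0,3,0,0,0],
    [0.2,0,0,3,0,0,0],
    [0.2,0,0,3,0,0,0],
    [0.2,0,0,0,0,0,0]
  ]
}}

```text
time: 6.2
tool_pos: [0.5793, -0.0201, 0.097]
orientation: [1.0, -0.0, -0.001, -0.0]
contact_force: [-1.0, 0.2, -1.8]
opening: 0.0372
grasp_force: 25.0
```

{"fn": "send_rows", "kwargs": {
  "plan": [
    [0.2,0,0,2,0,0,0],
    [0.2,0,0,2,0,0,0],
    [0.2,0,0,1.5,0,0,0],
    [0.2,0,0,1,0,0,0],
    [0.2,0,0,1,0,0,0],
    [0.2,0,0,1,0,0,0],
    [0.2,0,0,0,0,0,0]
  ]
}}

```text
time: 6.78
tool_pos: [0.5797, -0.0202, 0.089]
orientation: [1.0, -0.0, -0.0, -0.0]
contact_force: [-0.0, -0.6, -1.9]
opening: 0.0373
grasp_force: 25.0
```

{"fn": "send_rows", "kwargs": {
  "plan": [
    [0.2,0,0,1,0,0,0],
    [0.2,0,0,1,0,0,0],
    [0.2,0,0,1,0,0,0],
    [0.2,0,0,1,0,0,0],
    [0.2,0,0,0,0,0,0]
  ]
}}

```text
time: 7.2
tool_pos: [0.5796, -0.0201, 0.085]
orientation: [1.0, -0.0, -0.0, -0.0]
contact_force: [-0.5, -0.4, -1.6]
opening: 0.0373
grasp_force: 25.0
```

{"fn": "send_rows", "kwargs": {
  "plan": [
    [0.2,0,0,1,0,0,0],
    [0.2,0,0,1,0,0,0],
    [0.2,0,0,1,0,0,0],
    [0.2,0,0,0,0,0,0]
  ]
}}

```text
time: 7.53
tool_pos: [0.5796, -0.0202, 0.0819]
orientation: [1.0, -0.0, -0.0, -0.0]
contact_force: [-0.3, -0.5, -1.8]
opening: 0.0376
grasp_force: 25.0
```

{"fn": "send_rows", "kwargs": {
  "plan": [
    [0.2,0,0,1,0,0,0],
    [0.2,0,0,1,0,0,0],
    [0.2,0,0,1,0,0,0],
    [0.2,0,0,0,0,0,0]
  ]
}}

```text
time: 7.87
tool_pos: [0.5796, -0.0201, 0.0789]
orientation: [1.0, -0.0, -0.0, -0.0]
contact_force: [1.5, 1.1, -0.7]
opening: 0.0379
grasp_force: 25.0
```

{"fn": "send_rows", "kwargs": {
  "plan": [
    [0.2,0,0,0.5,0,0,0],
    [0.2,0,0,0.5,0,0,0],
    [0.2,0,0,0,0,0,0]
  ]
}}

```text
time: 8.12
tool_pos: [0.5798, -0.0202, 0.0782]
orientation: [1.0, -0.0, 0.0, -0.0]
contact_force: [-0.7, -0.1, 0.7]
opening: 0.0375
grasp_force: 25.0
```

{"fn": "send_rows", "kwargs": {
  "plan": [
    [0.7,0,0,0,0,0,0],
    [0.7,0,0,0,0,0,0],
    [0.7,0,0,0,0,0,0],
    [0.7,0,0,-5,0,0,0],
    [0.7,0,0,-25,0,0,0],
    [0.7,0,0,-30,0,0,0],
    [0.7,0,0,-30,0,0,0],
    [0.7,0,0,-30,0,0,0],
    [0.9,-12,26.5,0,0,0,0],
    [0.9,-12,26.5,0,0,0,0],
    [0.9,-12,26.5,0,0,0,0],
    [0.9,-12,26.5,0,0,0,0],
    [0.9,-12,26.5,0,0,0,0],
    [0.9,-12,26.5,0,0,0,0],
    [0.9,-12,26.5,0,0,0,0],
    [0.9,-12,26.5,0,0,0,0],
    [0.9,-11,26,0,0,0,0]
  ]
}}

```text
time: 9.53
tool_pos: [0.4719, -0.2594, 0.1986]
orientation: [1.0, -0.0, 0.0, 0.0]
contact_force: [0.2, -0.7, 0.1]
opening: 0.079
grasp_force: 0.0
```

Run:
```python
from h import *
s=camera("side")[:,:,::-1].copy();t=camera("top")[:,:,::-1].copy()
cv2.imwrite("pics/s2.png",s);cv2.imwrite("pics/t2.png",t)
z=monitor.observe();print(z["tool_pos"],z["contact_force"])
f=lambda h,s,v:(abs(h-113)<14)&(s>120)&(v>125)
for n,i in(("side",s),("top",t)):
    u,v=proj(n,[.58,-.02,.077]).astype(int)
    k,m=blob(i,(u-20,v-20,u+20,v+20),f);c,a=filled(k);print(n,c,cv2.boundingRect(k),plane(n,c,.0765))
c=lambda im,u,v,h:cv2.resize(im[v-h:v+h,u-h:u+h],(400,400),interpolation=cv2.INTER_NEAREST)
cv2.imwrite("pics/m2.png",np.hstack([c(s,277,230,40),c(s,326,184,20)]))
i0=cv2.imread("pics/side0.png")
for b,n,f0 in(((310,172,340,198),"side","side0"),((325,236,357,268),"top","top0")):
    I=cv2.imread(f"pics/{f0}.png"); 
    for sat in(0,):
        k,m=blob(I,b,lambda h,s,v:((h>19)&(s>110)&(h<40))|((h>=17)&(v>175)))
        print(n,cv2.fitEllipse(k),filled(k),plane(n,filled(k)[0],.006))
```

```text
[ 0.47171672 -0.26159332  0.19868445] [ 0.72052005  0.26409465 -0.13758385]
side [276.         231.68181818] (269, 226, 16, 11) [ 0.58148636 -0.01353669  0.0765    ]
top [242.72916667 199.80729167] (235, 193, 16, 15) [ 0.58031777 -0.01874864  0.0765    ]
side ((325.61895751953125, 183.5433349609375), (9.031669616699219, 13.814713478088379), 91.12602996826172) (array([325.61061947, 183.53982301]), 113.0) [ 0.47211367 -0.25947521  0.006     ]
top ((340.33197021484375, 251.4501190185547), (15.65446949005127, 15.925971031188965), 112.65245819091797) (array([340.32568807, 251.44495413]), 218.0) [ 0.47184338 -0.2575302   0.006     ]
```

View pics/m2.png

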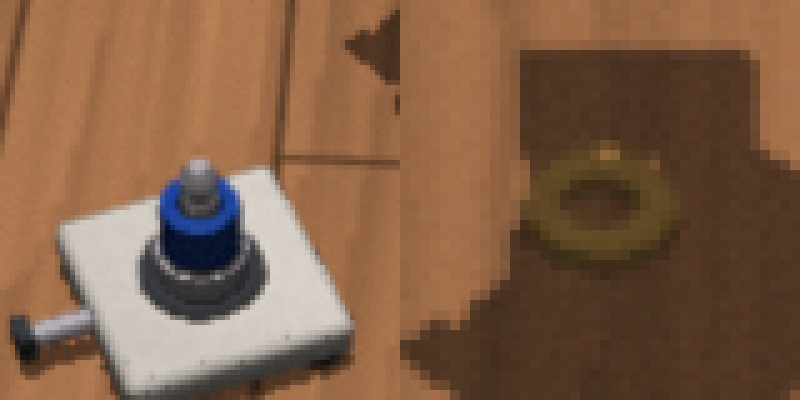

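The spacer stands on the bearing with the shaft head clear above it. The washer is at (.472, -.2585), so I'm going down for it.

{"fn": "send_rows", "kwargs": {
  "plan": [
    [0.9,0.3,-2.5,36,0,0,0],
    [0.9,0,0,36,0,0,0],
    [0.9,0,0,36,0,0,0],
    [0.9,0,0,36,0,0,0],
    [0.9,0,0,16,0,0,0],
    [0.9,0,0,8,0,0,0],
    [0.9,0,0,3.5,0,0,0],
    [0.2,0,0,0,0,0,0],
    [0.2,0,0,0,0,0,0],
    [0.2,0,0,0,0,0,0],
    [0.2,0,0,0,0,0,0],
    [0.2,0,0,0,0,0,0],
    [0.2,0,0,0,0,0,0],
    [0.2,0,0,0,0,0,0],
    [0.2,0,0,0,0,0,0],
    [0.2,0,0,0,0,0,0],
    [0.2,0,0,0,0,0,0]
  ],
  "force": 35
}}

```text
time: 11.05
tool_pos: [0.4736, -0.2561, 0.0274]
orientation: [1.0, -0.0, 0.001, 0.0]
contact_force: [0.2, -0.4, 6.2]
opening: 0.0407
grasp_force: 35.0
```

{"fn": "send_rows", "kwargs": {
  "plan": [
    [0.2,0,0,0,0,0,0],
    [0.2,0,0,-3,0,0,0],
    [0.2,0,0,-10,0,0,0],
    [0.2,0,0,-25,0,0,0],
    [0.2,0,0,-30,0,0,0],
    [0.2,0,0,-30,0,0,0],
    [0.2,0,0,-27,0,0,0],
    [0.2,0,0,0,0,0,0]
  ]
}}

```text
time: 11.72
tool_pos: [0.4757, -0.2575, 0.1573]
orientation: [1.0, -0.0, 0.004, 0.003]
contact_force: [0.3, -0.4, 0.8]
opening: 0.0403
grasp_force: 35.0
```

Run:
```python
from h import *
s=camera("side")[:,:,::-1].copy()
z=monitor.observe();p=z["tool_pos"];print(p,z["contact_force"],z["opening"])
u,v=proj("side",p-[0,0,.02]).astype(int);h=35
cv2.imwrite("pics/m3.png",cv2.resize(s[v-h:v+h,u-h:u+h],(420,420),interpolation=cv2.INTER_NEAREST))
```

```text
[ 0.47479358 -0.25684286  0.15500937] [ 0.11870337  0.21689911 -1.94019552] 0.040570931896558755
```

View pics/m3.png

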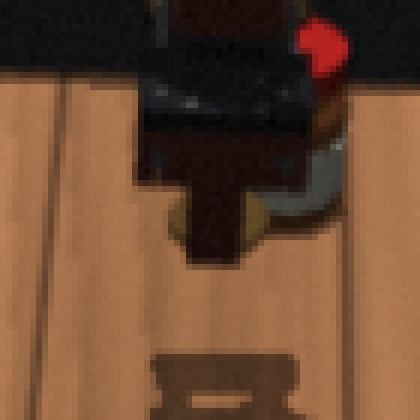

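The washer is held level, offset about 1.5 mm towards -x from the finger centre (crop x 218 against 214). I'll carry it over the shaft.

{"fn": "send_rows", "kwargs": {
  "plan": [
    [0.2,12,-26.3,0,0,0,0],
    [0.2,12,-26.3,0,0,0,0],
    [0.2,12,-26.3,0,0,0,0],
    [0.2,12,-26.3,0,0,0,0],
    [0.2,12,-26.3,0,0,0,0],
    [0.2,12,-26.3,0,0,0,0],
    [0.2,12,-26.3,0,0,0,0],
    [0.2,12,-26.3,0,0,0,0],
    [0.2,10.5,-26.2,0,0,0,0],
    [0.2,0,0,0,0,0,0],
    [0.2,0,0,0,0,0,0],
    [0.2,0,0,0,0,0,0],
    [0.2,0,0,0,0,0,0]
  ]
}}

```text
time: 12.85
tool_pos: [0.5786, -0.02, 0.1511]
orientation: [1.0, -0.0, -0.001, 0.0]
contact_force: [-0.3, 0.5, -0.4]
opening: 0.0404
grasp_force: 35.0
```

Run:
```python
from h import *
s=camera("side")[:,:,::-1].copy()
z=monitor.observe();p=z["tool_pos"];print(p,z["contact_force"],z["opening"])
u,v=proj("side",p-[0,0,.05]).astype(int);h=35
h0=proj("side",p);h1=proj("side",[p[0],p[1],.1]);print(h0,h1)
cv2.imwrite("pics/m4.png",cv2.resize(s[v-h:v+h,u-h:u+h],(560,560),interpolation=cv2.INTER_NEAREST))
```

```text
[ 0.57877697 -0.02011768  0.15126125] [ 0.82593335 -0.91429037 -0.83770081] 0.0408032311482136
[276.72001908 206.19768544] [277.22553106 222.47348261]
```

View pics/m4.png

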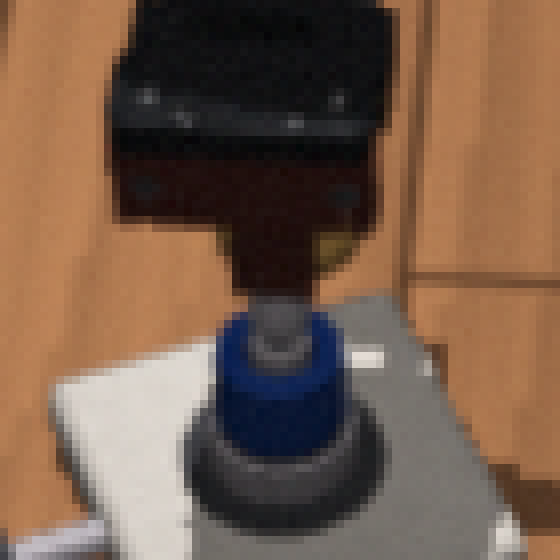

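The washer is above the shaft: its visible edges are at crop x 217 and 358, the shaft head at 280 and the front finger at 232 to 312. I'll correct for parallax with the calibration.

Run:
```python
from h import *
p=np.array([.5788,-.0201,.1512]);u,v=proj("side",p-[0,0,.05]).astype(int)
f=lambda X:((proj("side",X)-[u-35,v-35])*8+0).round(0)
print("finger tip exp",f(p+[0,.034,-.025]))
print("washer L/R exp",f(p+[.021,0,-.021]),f(p+[-.021,0,-.021]),"bottom front",f(p+[0,.021,-.025]))
for x in(.578,.58,.582):print("head",x,f([x,-.020,.094]), "spacer top L/R",f([x+.019,-.02,.0765]),f([x-.019,-.02,.0765]))
```

```text
finger tip exp [269. 309.]
washer L/R exp [203. 205.] [356. 212.] bottom front [273. 274.]
head 0.578 [285. 299.] spacer top L/R [220. 338.] [353. 345.]
head 0.58 [278. 299.] spacer top L/R [213. 338.] [346. 344.]
head 0.582 [271. 298.] spacer top L/R [206. 337.] [339. 344.]
```

{"fn": "send_rows", "kwargs": {
  "plan": [
    [0.2,2,0,8,0,0,0],
    [0.2,0,0,6,0,0,0],
    [0.2,0,0,3,0,0,0],
    [0.2,0,0,3,0,0,0],
    [0.2,0,0,3,0,0,0],
    [0.2,0,0,3,0,0,0],
    [0.2,0,0,2,0,0,0],
    [0.2,0,0,0,0,0,0]
  ]
}}

```text
time: 13.57
tool_pos: [0.5813, -0.019, 0.1232]
orientation: [1.0, -0.0, -0.0, -0.0]
contact_force: [-0.9, -0.5, -0.5]
opening: 0.0408
grasp_force: 35.0
```

Washer underside is at about 97 mm, around the cone, with low force so far.

{"fn": "send_rows", "kwargs": {
  "plan": [
    [0.2,0,0,2,0,0,0],
    [0.2,0,0,2,0,0,0],
    [0.2,0,0,2,0,0,0],
    [0.2,0,0,2,0,0,0],
    [0.2,0,0,0,0,0,0]
  ]
}}

```text
time: 13.98
tool_pos: [0.5816, -0.0191, 0.1153]
orientation: [1.0, -0.0, -0.0, -0.0]
contact_force: [-0.2, -0.6, -1.3]
opening: 0.0407
grasp_force: 35.0
```

{"fn": "send_rows", "kwargs": {
  "plan": [
    [0.2,0,0,2,0,0,0],
    [0.2,0,0,2,0,0,0],
    [0.2,0,0,2,0,0,0],
    [0.2,0,0,1.5,0,0,0],
    [0.2,0,0,1,0,0,0],
    [0.2,0,0,1,0,0,0],
    [0.2,0,0,0,0,0,0]
  ]
}}

```text
time: 14.57
tool_pos: [0.5815, -0.0191, 0.106]
orientation: [1.0, -0.0, -0.0, -0.0]
contact_force: [0.5, 0.2, -0.5]
opening: 0.0406
grasp_force: 35.0
```

{"fn": "send_rows", "kwargs": {
  "plan": [
    [0.2,0,0,1,0,0,0],
    [0.2,0,0,1,0,0,0],
    [0.2,0,0,1,0,0,0],
    [0.2,0,0,0,0,0,0]
  ]
}}

```text
time: 14.9
tool_pos: [0.5816, -0.0191, 0.1033]
orientation: [1.0, -0.0, 0.0, -0.0]
contact_force: [-0.4, -1.2, 0.2]
opening: 0.0408
grasp_force: 35.0
```

{"fn": "send_rows", "kwargs": {
  "plan": [
    [0.2,0,0,0.6,0,0,0],
    [0.2,0,0,0.6,0,0,0],
    [0.2,0,0,0.6,0,0,0],
    [0.2,0,0,0,0,0,0]
  ]
}}

```text
time: 15.23
tool_pos: [0.5816, -0.0191, 0.1015]
orientation: [1.0, -0.0, 0.0, -0.0]
contact_force: [-0.0, -1.2, 3.6]
opening: 0.0406
grasp_force: 35.0
```

{"fn": "send_rows", "kwargs": {
  "plan": [
    [0.2,0,0,0.6,0,0,0],
    [0.2,0,0,0.6,0,0,0],
    [0.2,0,0,0.6,0,0,0],
    [0.2,0,0,0,0,0,0]
  ]
}}

```text
time: 15.57
tool_pos: [0.5817, -0.0191, 0.0995]
orientation: [1.0, -0.0, 0.0, -0.0]
contact_force: [0.1, -0.3, 2.0]
opening: 0.0407
grasp_force: 35.0
```

{"fn": "send_rows", "kwargs": {
  "plan": [
    [0.2,0,0,0.6,0,0,0],
    [0.2,0,0,0.6,0,0,0],
    [0.2,0,0,0,0,0,0]
  ]
}}

```text
time: 15.82
tool_pos: [0.5817, -0.0191, 0.0987]
orientation: [1.0, -0.0, 0.0, -0.0]
contact_force: [-0.6, -1.3, 6.0]
opening: 0.0406
grasp_force: 35.0
```

{"fn": "send_rows", "kwargs": {
  "plan": [
    [0.2,0,0,0.6,0,0,0],
    [0.2,0,0,0.4,0,0,0],
    [0.2,0,0,0,0,0,0]
  ]
}}

```text
time: 16.07
tool_pos: [0.5819, -0.0191, 0.0986]
orientation: [1.0, -0.0, 0.0, 0.0]
contact_force: [-3.2, -0.3, 13.3]
opening: 0.0412
grasp_force: 35.0
```

On its stop: 13 N with no further travel. Next I release, then check by pressing the washer's top with half-closed fingertips, which also measures its height.

{"fn": "send_rows", "kwargs": {
  "plan": [
    [0.2,0,0,-0.8,0,0,0],
    [0.65,0,0,0,0,0,0],
    [0.65,0,0,0,0,0,0],
    [0.65,0,0,0,0,0,0],
    [0.65,0,0,-6,0,0,0],
    [0.65,0,0,-12,0,0,0],
    [0.65,0,0,-12,0,0,0],
    [0.34,-2,1,0,0,0,0],
    [0.34,0,0,0,0,0,0],
    [0.34,0,0,0,0,0,0],
    [0.34,0,0,0,0,0,0],
    [0.34,0,0,0,0,0,0],
    [0.34,0,0,0,0,0,0],
    [0.34,0,0,6,0,0,0],
    [0.34,0,0,6,0,0,0],
    [0.34,0,0,4,0,0,0],
    [0.34,0,0,2,0,0,0],
    [0.34,0,0,0,0,0,0]
  ]
}}

```text
time: 17.57
tool_pos: [0.579, -0.02, 0.1092]
orientation: [1.0, -0.0, -0.001, -0.0]
contact_force: [0.4, 0.5, -0.2]
opening: 0.03
grasp_force: 0.0
```

{"fn": "send_rows", "kwargs": {
  "plan": [
    [0.34,0,0,1,0,0,0],
    [0.34,0,0,1,0,0,0],
    [0.34,0,0,1,0,0,0],
    [0.34,0,0,0,0,0,0]
  ]
}}

```text
time: 17.9
tool_pos: [0.5796, -0.0201, 0.1071]
orientation: [1.0, -0.0, 0.0, -0.0]
contact_force: [-0.6, -0.8, -0.6]
opening: 0.0299
grasp_force: 0.0
```

{"fn": "send_rows", "kwargs": {
  "plan": [
    [0.34,0,0,0.7,0,0,0],
    [0.34,0,0,0.5,0,0,0],
    [0.34,0,0,0,0,0,0]
  ]
}}

```text
time: 18.15
tool_pos: [0.5796, -0.0201, 0.106]
orientation: [1.0, -0.0, 0.0, -0.0]
contact_force: [0.1, -0.7, 0.8]
opening: 0.0295
grasp_force: 0.0
```

{"fn": "send_rows", "kwargs": {
  "plan": [
    [0.34,0,0,0.5,0,0,0],
    [0.34,0,0,0.5,0,0,0],
    [0.34,0,0,0,0,0,0]
  ]
}}

```text
time: 18.4
tool_pos: [0.5795, -0.02, 0.1049]
orientation: [1.0, -0.0, -0.0, -0.0]
contact_force: [0.1, 0.3, 0.6]
opening: 0.03
grasp_force: 0.0
```

{"fn": "send_rows", "kwargs": {
  "plan": [
    [0.34,0,0,0.5,0,0,0],
    [0.34,0,0,0.3,0,0,0],
    [0.34,0,0,0,0,0,0]
  ]
}}

```text
time: 18.65
tool_pos: [0.5797, -0.0201, 0.1047]
orientation: [1.0, -0.0, 0.0, -0.0]
contact_force: [-0.6, 0.6, 5.0]
opening: 0.0301
grasp_force: 2.3
```

{"fn": "send_rows", "kwargs": {
  "plan": [
    [0.34,0,0,0.4,0,0,0],
    [0.34,0,0,0.3,0,0,0],
    [0.34,0,0,0,0,0,0]
  ]
}}

```text
time: 18.9
tool_pos: [0.5798, -0.0201, 0.1046]
orientation: [1.0, -0.0, 0.0, -0.0]
contact_force: [-2.0, 0.5, 9.9]
opening: 0.03
grasp_force: 5.0
```

{"fn": "send_rows", "kwargs": {
  "plan": [
    [0.34,0,0,0.4,0,0,0],
    [0.34,0,0,0,0,0,0],
    [0.34,0,0,-6,0,0,0],
    [0.34,0,0,-25,0,0,0],
    [0.4,0,0,-30,0,0,0],
    [0.5,0,0,-30,0,0,0],
    [0.5,-12,-25.1,0,0,0,0],
    [0.5,-12,-25.1,0,0,0,0],
    [0.5,-12,-25.1,0,0,0,0],
    [0.5,-12,-25.1,0,0,0,0],
    [0.5,-12,-25.1,0,0,0,0],
    [0.5,-12,-25.1,0,0,0,0],
    [0.5,-12,-25.1,0,0,0,0],
    [0.5,-12,-25.1,0,0,0,0],
    [0.5,-12,-25.1,0,0,0,0],
    [0.5,0,0,0,0,0,-0.1],
    [0.5,0,0,0,0,0,-0.1],
    [0.5,0,0,0,0,0,0],
    [0.5,0,0,0,0,0,0]
  ]
}}

```text
time: 20.48
tool_pos: [0.4716, 0.2059, 0.1941]
orientation: [0.995, 0.098, 0.0, -0.0]
contact_force: [-0.6, 0.5, 0.1]
opening: 0.0437
grasp_force: 0.0
```

Run:
```python
from h import *
s=camera("side")[:,:,::-1].copy()
z=monitor.observe();p=z["tool_pos"];print(p,z["orientation"],z["contact_force"],z["opening"])
c=lambda im,u,v,h:cv2.resize(im[v-h:v+h,u-h:u+h],(400,400),interpolation=cv2.INTER_NEAREST)
cv2.imwrite("pics/m5.png",np.hstack([c(s,277,230,25),c(s,326,325,40)]))
```

```text
[0.47166116 0.20572296 0.19413775] [ 9.95171493e-01  9.81513962e-02  1.37347515e-05 -4.93012523e-05] [ 0.26552979  0.3422982  -0.87860431] 0.04413216030129374
```

View pics/m5.png

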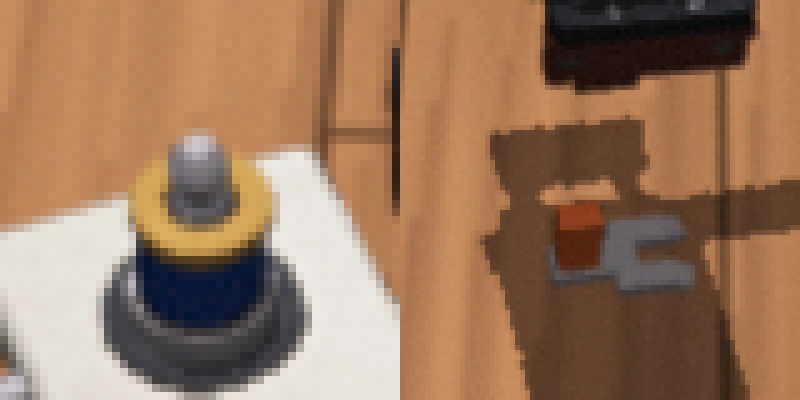

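Washer and spacer are seated with the neck showing at crop (200,205), and the clip lies as it was. Taking it by the tab.

{"fn": "send_rows", "kwargs": {
  "plan": [
    [0.5,0,0,36,0,0,0],
    [0.5,0,0,36,0,0,0],
    [0.5,0,0,36,0,0,0],
    [0.5,0,0,30,0,0,0],
    [0.5,0,0,15,0,0,0],
    [0.5,0,0,6,0,0,0],
    [0.5,0,0,2,0,0,0],
    [0.5,0,0,0,0,0,0],
    [0.05,0,0,0,0,0,0],
    [0.05,0,0,0,0,0,0],
    [0.05,0,0,0,0,0,0],
    [0.05,0,0,0,0,0,0],
    [0.05,0,0,0,0,0,0],
    [0.05,0,0,0,0,0,0],
    [0.05,0,0,0,0,0,0],
    [0.05,0,0,0,0,0,0],
    [0.05,0,0,0,0,0,0],
    [0.05,0,0,0,0,0,0]
  ],
  "force": 40
}}

```text
time: 22.03
tool_pos: [0.4719, 0.2059, 0.0336]
orientation: [0.995, 0.1, 0.0, -0.0]
contact_force: [-1.0, -0.3, 6.5]
opening: 0.0117
grasp_force: 40.0
```

{"fn": "send_rows", "kwargs": {
  "plan": [
    [0.05,0,0,-5,0,0,0],
    [0.05,0,0,-20,0,0,0],
    [0.05,0,0,-30,0,0,0],
    [0.05,0,0,-30,0,0,0],
    [0.05,0,0,-32,0,0,0],
    [0.05,14.3,27,0,0,0,0],
    [0.05,14.3,27,0,0,0,0],
    [0.05,14.3,27,0,0,0,0],
    [0.05,14.3,27,0,0,0,0],
    [0.05,14.3,27,0,0,0,0],
    [0.05,14.3,27,0,0,0,0],
    [0.05,14.3,27,0,0,0,0],
    [0.05,14.3,27,0,0,0,0],
    [0.05,14.3,27,0,0,0,0],
    [0.05,0,0,0,0,0,0],
    [0.05,0,0,0,0,0,0],
    [0.05,0,0,0,0,0,0],
    [0.05,0,0,0,0,0,0]
  ]
}}

```text
time: 23.53
tool_pos: [0.6446, -0.0057, 0.1498]
orientation: [0.995, 0.1, -0.001, -0.0]
contact_force: [-0.5, -0.2, -0.6]
opening: 0.0115
grasp_force: 40.0
```

Run:
```python
from h import *
s=camera("side")[:,:,::-1].copy();t=camera("top")[:,:,::-1].copy()
z=monitor.observe();p=z["tool_pos"];print(p,z["orientation"],z["contact_force"],z["opening"])
a=np.array([.980,.199,0]);q=p-[0,0,.0334]
for n in C:print(n,"exp tips",[ (proj(n,q-.048*a+k*np.array([-.199,.98,0])*.013+[0,0,.0015])).round(1).tolist() for k in(1,-1)],"tab",proj(n,q+[0,0,.025]).round(1),"neck",proj(n,[.5797,-.02,.084]).round(1))
c=lambda im,u,v,h:cv2.resize(im[v-h:v+h,u-h:u+h],(400,400),interpolation=cv2.INTER_NEAREST)
cv2.imwrite("pics/m6.png",np.hstack([c(s,265,220,40),c(t,240,190,40)]))
```

```text
[ 0.64496506 -0.00558495  0.15002095] [ 9.94948594e-01  1.00384282e-01 -4.70088322e-04 -2.63306373e-04] [-0.12087908  0.45056499 -0.3509397 ] 0.011848855209554053
side exp tips [[268.8, 222.3], [267.6, 213.9]] tab [245.8 212.7] neck [277.  227.4]
top exp tips [[234.7, 189.5], [246.0, 187.6]] tab [236.2 165.6] neck [243.1 199.4]
```

View pics/m6.png

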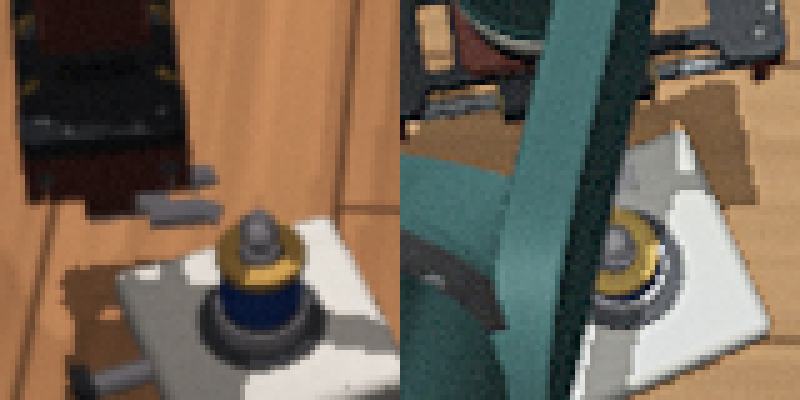

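The prong tips are at side pixels (269,222) and (267.8,214.4), as predicted to within half a pixel. Lowering to the neck's height, 1 mm above the washer.

{"fn": "send_rows", "kwargs": {
  "plan": [
    [0.05,3,1.1,15,0,0,0],
    [0.05,0,0,12,0,0,0],
    [0.05,0,0,6,0,0,0],
    [0.05,0,0,2.8,0,0,0],
    [0.05,0,0,0,0,0,0],
    [0.05,0,0,0,0,0,0],
    [0.05,0,0,0,0,0,0]
  ]
}}

```text
time: 24.22
tool_pos: [0.6495, -0.0072, 0.1148]
orientation: [0.995, 0.1, 0.0, 0.0]
contact_force: [0.2, 0.5, -0.7]
opening: 0.0117
grasp_force: 40.0
```

{"fn": "send_rows", "kwargs": {
  "plan": [
    [0.05,-4,0,0.6,0,0,0],
    [0.05,-4,0,0,0,0,0],
    [0.05,-4,0,0,0,0,0],
    [0.05,-2,0,0,0,0,0],
    [0.05,0,0,0,0,0,0],
    [0.05,0,0,0,0,0,0],
    [0.05,0,0,0,0,0,0]
  ]
}}

```text
time: 24.8
tool_pos: [0.6356, -0.0101, 0.1138]
orientation: [0.995, 0.1, 0.0, -0.0]
contact_force: [0.1, 0.4, -0.1]
opening: 0.0116
grasp_force: 40.0
```

{"fn": "send_rows", "kwargs": {
  "plan": [
    [0.05,-3,-1,0,0,0,0],
    [0.05,-3,0,0,0,0,0],
    [0.05,-3,0,0,0,0,0],
    [0.05,-2,0,0,0,0,0],
    [0.05,0,0,0,0,0,0],
    [0.05,0,0,0,0,0,0]
  ]
}}

```text
time: 25.3
tool_pos: [0.6243, -0.0113, 0.1137]
orientation: [0.995, 0.1, -0.0, -0.0]
contact_force: [0.3, 0.1, -0.3]
opening: 0.0116
grasp_force: 40.0
```

{"fn": "send_rows", "kwargs": {
  "plan": [
    [0.05,-2,0,0,0,0,0],
    [0.05,-2,0,0,0,0,0],
    [0.05,-2,0,0,0,0,0],
    [0.05,0,0,0,0,0,0]
  ]
}}

```text
time: 25.63
tool_pos: [0.618, -0.0125, 0.1136]
orientation: [0.995, 0.1, -0.0, -0.0]
contact_force: [-0.6, -0.3, 0.7]
opening: 0.0117
grasp_force: 40.0
```

{"fn": "send_rows", "kwargs": {
  "plan": [
    [0.05,-1.5,0,0,0,0,0],
    [0.05,-1.5,0,0,0,0,0],
    [0.05,-1.5,0,0,0,0,0],
    [0.05,0,0,0,0,0,0]
  ]
}}

```text
time: 25.97
tool_pos: [0.6138, -0.0134, 0.1136]
orientation: [0.995, 0.1, -0.0, -0.0]
contact_force: [0.1, -0.6, -0.4]
opening: 0.0112
grasp_force: 40.0
```

{"fn": "send_rows", "kwargs": {
  "plan": [
    [0.05,-1.2,0,0,0,0,0],
    [0.05,-1.2,0,0,0,0,0],
    [0.05,-1.2,0,0,0,0,0],
    [0.05,0,0,0,0,0,0]
  ]
}}

```text
time: 26.3
tool_pos: [0.6103, -0.0141, 0.1137]
orientation: [0.995, 0.1, -0.0, -0.0]
contact_force: [0.4, 0.8, -0.8]
opening: 0.0116
grasp_force: 40.0
```

{"fn": "send_rows", "kwargs": {
  "plan": [
    [0.05,-0.8,0,0,0,0,0],
    [0.05,-0.7,0,0,0,0,0],
    [0.05,0,0,0,0,0,0]
  ]
}}

```text
time: 26.55
tool_pos: [0.61, -0.0142, 0.1139]
orientation: [0.995, 0.1, 0.001, -0.0]
contact_force: [3.4, 1.9, -1.4]
opening: 0.0118
grasp_force: 40.0
```

{"fn": "send_rows", "kwargs": {
  "plan": [
    [0.05,-0.6,0,0,0,0,0],
    [0.05,-0.4,0,0,0,0,0],
    [0.05,0,0,0,0,0,0]
  ]
}}

```text
time: 26.8
tool_pos: [0.6098, -0.0143, 0.114]
orientation: [0.995, 0.1, 0.002, -0.0]
contact_force: [4.9, 2.2, -3.3]
opening: 0.012
grasp_force: 40.0
```

Home against the neck. I'll ease off, lower the clip the last ~1 mm onto the washer, release and retreat.

{"fn": "send_rows", "kwargs": {
  "plan": [
    [0.05,0.8,0,0,0,0,0],
    [0.05,0.4,0,0.5,0,0,0],
    [0.05,0,0,0.3,0,0,0],
    [0.05,0,0,0,0,0,0]
  ]
}}

```text
time: 27.13
tool_pos: [0.61, -0.0143, 0.1133]
orientation: [0.995, 0.1, 0.001, 0.0]
contact_force: [4.1, 0.8, 0.9]
opening: 0.0118
grasp_force: 40.0
```

{"fn": "send_rows", "kwargs": {
  "plan": [
    [0.05,0.5,0,0.2,0,0,0],
    [0.05,0,0,0,0,0,0],
    [0.4,0,0,0,0,0,0],
    [0.4,0,0,0,0,0,0],
    [0.4,0,0,0,0,0,0],
    [0.4,0,0,0,0,0,0],
    [0.4,0,0,-5,0,0,0],
    [0.4,0,0,-15,0,0,0],
    [0.4,0,0,-30,0,0,0],
    [0.4,0,0,-30,0,0,0],
    [0.4,0,0,-30,0,0,0],
    [0.4,0,30,0,0,0,0],
    [0.4,0,30,0,0,0,0],
    [0.4,0,30,0,0,0,0],
    [0.4,0,30,0,0,0,0],
    [0.4,0,30,0,0,0,0],
    [0.4,0,30,0,0,0,0],
    [0.4,0,0,0,0,0,0]
  ]
}}

```text
time: 28.63
tool_pos: [0.6464, -0.1963, 0.2229]
orientation: [0.995, 0.098, 0.001, 0.002]
contact_force: [-0.0, -0.2, 0.5]
opening: 0.0352
grasp_force: 0.0
```

Run:
```python
from h import *
s=camera("side")[:,:,::-1].copy();t=camera("top")[:,:,::-1].copy()
z=monitor.observe();p=z["tool_pos"];print(p,z["contact_force"])
a=np.array([.980,.199,0]);P=np.array([.5797,-.02,.0797])
for n,(u,v) in(("side",(237,195)),("top",(204,160))):print(n,[((proj(n,X)-[u,v])*5).round().tolist() for X in(P+.030*a+[0,0,.04],P-.018*a,P+.041*a)],"(tab top, mouth, stem end)")
c=lambda im,u,v,h:cv2.resize(im[v-h:v+h,u-h:u+h],(400,400),interpolation=cv2.INTER_NEAREST)
cv2.imwrite("pics/m7.png",np.hstack([c(s,277,235,40),c(t,244,200,40)]))
```

```text
[ 0.64528215 -0.19159457  0.22252519] [ 0.84823226 -0.52592421 -0.47500482]
side [[130.0, 113.0], [240.0, 164.0], [110.0, 177.0]] (tab top, mouth, stem end)
top [[180.0, 118.0], [202.0, 236.0], [182.0, 115.0]] (tab top, mouth, stem end)
```

View pics/m7.png

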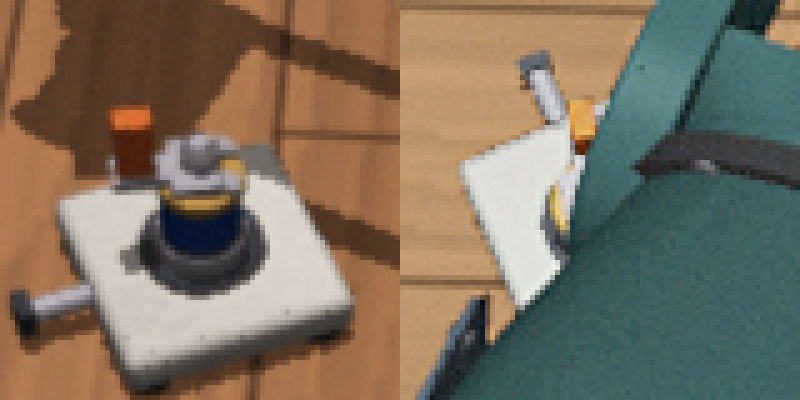

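The clip lies flat on the washer around the neck: its tab is at crop (130,118), against a predicted (130,113). The gripper is clear, so I'm handing in.

```bash
python3 -c "
from bench import r
print(r.finish_job())"
```

```text
the job is handed in; nothing more can be done
None
```

The spacer and washer are on the shaft with the bearing pushed down to its stop, the clip is fully home in the neck and released, and the job was handed in at about 29 s with no reading above roughly 13 N.

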